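# Set the cooker hood's address switches with the oven hook

### The arm

A 6-joint arm with a two-finger parallel gripper is mounted at the origin on the work surface. World frame = base frame: x ahead of the robot, y to its left, z up, the work surface at z = 0. Lengths are in m, angles in rad, forces in N, time in s.
With the tool pointing down it reaches from about 0.225 to 0.875 m from the base axis. Payload 3.4 kg.
Tool frame: the origin (TCP) lies between the finger pads; the fingertips stand 19 mm ahead of it and the grasp point (between the pads) is the TCP; z points along the fingers, y is the line along which they close (so a half turn about z gives the same grasp; the last joint's range is limited). The gripper opens to 85 mm and grips with 20 to 120 N. Pads are 22 mm wide; open, the fingers measure 114 mm over their backs; the gripper's body (76 mm by 85 mm) begins 54 mm behind the grasp point. The pads swing forward as they close: fully open they stand 13 mm farther back than shut.
Start: joints at [-1.378, 0.276, 1.505, -0, 1.361, -0.121], TCP at [0.177, -0.547, 0.23] pointing down, gripper open.
Joint ranges: [-2.89, 2.89], [-0.75, 2.08], [0.22, 2.7], [-1.18, 4.32], [0.11, 2.71], [-2.7, 2.7]. Speed limits (rad/s): [2.57, 2.57, 3.14, 3.14, 3.14, 3.14].

### API

Orientations are given as a unit quaternion [w, x, y, z].
In Python, from rig import get_state, imaging, ticket gives the robot as it stands. The module is installed in compiled form; this text tells all that it offers.
- The arm moves only by the shell command python3 -m inch 'ROWS' [FORCE]. ROWS is JSON, a list of rows, each an object with "claw": the opening, from -1 (shut) to 1 (fully open); "travel": the shift along the world's x, y, z in units of 200 mm (1.0 is 200 mm), a list of three; "turn": the turn about the world's z in units of 180 degrees (1.0 is 180 degrees). A call has 1 to 5 rows; each row is the pose to reach, as a shift and turn from the pose commanded when the call began, turning the shorter way round; what a row does not reach only later rows make up. A row lasts 1/10 s, in which the tool goes at most 50 mm and 8.59 degrees, less where a joint would pass 70% of its speed; a pose out of reach is approached as far as the arm can. A call with a number of a shift or a turn outside -1 to 1 is refused whole. A call with a gripper value outside its range is refused whole. The fingers move at their own pace and stop on an object; FORCE is the grip in N (left out, the last holds). Time passes only in rows, so rows that repeat a pose let the fingers close. It gives the time, the measured TCP pose, the force, the opening and the grip force at its end, in the units of the state.
- get_state(): the state, without advancing time (a new reading comes with each control period).
- imaging.get_image(name): name is "scene" or "top"; returns the picture (480x640x3 uint8, red, green, blue); there is no depth.
- imaging.camera_params(name): a dict with "camera_matrix" (3x3 intrinsics, pixels), "k1" (the pictures are not rectified: a ray, as slopes to the right and down, at radius r is drawn at 1 + k1 r^2 times it, then the intrinsics apply), "cam_to_world" (4x4, takes a point from camera to world coordinates). Camera axes: x right, y down, z forward; pixel columns grow to the right and rows downward; lengths in m; the calibration is good to about 2 mm. A picture is of the moment at which its call begins. camera_params takes no time and is no camera call.
- ticket.sign_off(): hands the job in; it is judged then, once.
The state is a dict: "clock": time; "qpos": joint angles; "qd": joint speeds; "effort": joint torques, N m; "position": TCP position; "ee_rot": TCP orientation; "contact_force": force on the tool from outside, world axes, zero at the start; "moment": the same for the moment, N m; "width": finger opening in m; "gripper_force": force on a finger pad.
Only numpy, scipy, OpenCV 4.12 (cv2) and the standard library are available. Lean on these libraries where they do the work, as an engineer would, in place of code of your own. Each camera call takes 0.05 s, during which the arm holds its last target. There are 200 camera calls.

### The job

Draw the wooden oven hook out of the tool block by its beak end, lay it flat on the chopping board with the beak hanging over the edge, let go and take it up again by its handle. With its beak set the four slide switches of the opened control box, counted from the left as you stand at the robot, to on, off, off, on (on is away from the robot, off is towards it), each fully home against its stop but without forcing, and keep the gripper itself off the box. Then lay the hook flat on the board again in the same way and leave it there, the other things undisturbed.

Things in the scene. Friction and masses are not known exactly. Their poses are not given: they have to be found in the camera images.
- rack: fixed beech tool block, 120 x 150 mm, 126 mm high, to the robot's left. Origin under its centre. A level tunnel 25 mm wide and 34 mm high runs through it along its y, floor 80 mm above the worktop; the hook is stowed in it.
- rack_mouth (a point): centre of the tunnel's mouth (75 mm from the block's centre on its -y side), 93 mm above the worktop; the hook is drawn out along the block's -y.
- board: fixed thick beech chopping board, 220 mm (x) by 240 mm (y), 40 mm thick, origin under its centre. The half nearer the robot is free; -y side is its right edge seen from the robot.
- hook: the loose wooden oven hook, about 0.12 kg: a straight beech bar 180 mm long (x), 18 mm wide (y), 26 mm high (z) with a steel beak at its +x end, 8 mm thick (x), 7 mm wide, that reaches straight down 30 mm below the bar. Origin under the middle of the bar, z up. At the start the bar lies level on the tunnel floor with about 45 mm of its beak end sticking out of the mouth, the handle end hidden inside.
- hook_mid (a point): centre of the hook's bar (half-way along, 13 mm above its underside)
- hook_tip (a point): lower end of the beak, at its middle: 85 mm from the bar's middle towards +x of the hook, 30 mm below the bar's underside
- hook_handle (a point): centre of the bar's handle, 55 mm from the bar's middle towards -x (140 mm behind the beak): where it is to be held for use
- bank: fixed white control box, 110 mm (x) by 116 mm (y), 50 mm high, cover off, to the robot's right; origin under its centre; +x points away from the robot. In its top are four parallel open channels along x, each 76 mm long (x from -38 to 38), 18 mm wide, 26 mm deep (floor 24 mm above the worktop), centres at y = 36, 12, -12, -36 mm, with 6 mm ribs between. One switch slides along x in each.
- switch1 (a joint): slide switch 1 (counted from the left, +y, seen from the robot), value = x of its nub in the box frame, m: -0.012 is off (end stop nearest the robot), +0.012 is on (end stop farthest away). Stays where it is left; slides against about 3 N of friction plus light damping.
- nub1 (a point): centre of the top of switch 1's nub; the nub is 12 mm long (x), 14 mm wide, its top 36.5 mm above the worktop (13.5 mm below the box's top)
- switch2 (a joint): slide switch 2 (counted from the left, +y, seen from the robot), value = x of its nub in the box frame, m: -0.012 is off (end stop nearest the robot), +0.012 is on (end stop farthest away). Stays where it is left; slides against about 3 N of friction plus light damping.
- nub2 (a point): centre of the top of switch 2's nub; the nub is 12 mm long (x), 14 mm wide, its top 36.5 mm above the worktop (13.5 mm below the box's top)
- switch3 (a joint): slide switch 3 (counted from the left, +y, seen from the robot), value = x of its nub in the box frame, m: -0.012 is off (end stop nearest the robot), +0.012 is on (end stop farthest away). Stays where it is left; slides against about 3 N of friction plus light damping.
- nub3 (a point): centre of the top of switch 3's nub; the nub is 12 mm long (x), 14 mm wide, its top 36.5 mm above the worktop (13.5 mm below the box's top)
- switch4 (a joint): slide switch 4 (counted from the left, +y, seen from the robot), value = x of its nub in the box frame, m: -0.012 is off (end stop nearest the robot), +0.012 is on (end stop farthest away). Stays where it is left; slides against about 3 N of friction plus light damping.
- nub4 (a point): centre of the top of switch 4's nub; the nub is 12 mm long (x), 14 mm wide, its top 36.5 mm above the worktop (13.5 mm below the box's top)
- tomato: a tomato, 68 mm across, 52 mm high, on the far half of the board; a bystander, origin under its middle
- garlic_press: a closed black garlic press, 110 mm long, 29 mm high, on the far half of the board; a bystander, origin under its middle
- cover: the white flat cover of the control box, 110 x 116 x 6 mm, lying on the worktop; a bystander, origin under its middle
- knife: a paring knife with blue handle, 190 mm long, lying beyond the board; a bystander, origin under its middle
- salt: a salt jar, 48 mm across, 90 mm high; a bystander, origin under its middle
- bowl: a white bowl, 120 mm across, 55 mm high; a bystander, origin under its middle
- onion: a peeled onion, 64 mm across, 66 mm high; a bystander, origin under its middle
There are look-alikes about, which are no part of the job. There is more than one size of the hook; the job needs the smaller.

How it is judged:
On the way, in this order (a step that is already met when the one before it is completed fails the run):
1. the hook is drawn wholly out of the block's tunnel, held by its beak end (distance between hook_mid and rack_mouth above 0.1 m and contact force between the fingers and hook above 1 N and x of the grasp point in the frame of hook above 0.03 m), for 0.1 s.
2. the hook lies flat on the board, beak over the edge, let go and at rest (contact force between hook and board above 0.3 N and angle between hook's own z axis and vertical below 0.08 rad and height (world z) of hook_mid between 0.047 and 0.061 m and contact force between the fingers and hook below 0.1 N and linear speed of hook below 0.03 m/s), for 0.2 s.
3. the hook is taken up again by its handle (held within 35 mm of the handle point) (distance between the grasp point and hook_handle below 0.035 m and contact force between the fingers and hook above 1 N and height (world z) of hook_mid above 0.065 m), for 0.2 s.
4. the switches stand on, off, off, on, each within 2.5 mm of its stop (value of joint each of switch1, switch4 above 0.0095 m and value of joint each of switch2, switch3 below -0.0095 m), for 0.2 s.
At the end, for the whole second after the job is handed in: Switches 1 and 4 are on and 2 and 3 off, each within 2.5 mm of its end stop; the hook lies flat (within 0.08 rad) on the board, its beak over an edge, released and at rest (all of step 2 and all of step 4); the robot touches nothing.
It fails at once if the gripper presses on the control box (over 3 N) (contact force between the fingers and bank above 3 N).
It fails at once if the hook is forced against the control box (over 35 N) (contact force between hook and bank above 35 N).
It fails at once if a bystander is moved by more than 30 mm (distance of any of tomato, garlic_press, cover, knife, salt, bowl, onion from where it was at the start of the episode above 0.03 m).
It also fails if it takes over 72 s, if anything falls off the work surface, if the arm or the gripper's body presses on something with over 40 N, if the wrist force passes 120 N, or if a joint passes its speed limit or range.

## Working session

There is one attempt and no reset: what is moved stays moved. The work goes in short steps, Python scripts to look and compute and a shell command to move; the robot and the scene stay as the last step left them, time stands still between calls to the robot, and variables do not carry over. Pictures are saved under pics/ and viewed, at most 10 in all, crops included, and the job is handed in when it is done.

```bash
mkdir -p pics; cat > h.py <<'E'
import numpy as np, cv2
from rig import get_state, imaging, ticket
def snap(n,f=None):
    im=imaging.get_image(n)
    if f: cv2.imwrite('pics/'+f,im[:,:,::-1])
    return im
def ray(n,u,v):
    p=imaging.camera_params(n);K=np.array(p['camera_matrix']);T=np.array(p['cam_to_world'])
    d=np.array([(u-K[0,2])/K[0,0],(v-K[1,2])/K[1,1]]);x=d.copy()
    for _ in range(20): x=d/(1+p['k1']*(x@x))
    return T[:3,3],T[:3,:3]@np.array([x[0],x[1],1])
def onz(n,u,v,z):
    o,d=ray(n,u,v);return o+d*(z-o[2])/d[2]
def proj(n,P):
    p=imaging.camera_params(n);K=np.array(p['camera_matrix']);T=np.array(p['cam_to_world'])
    c=T[:3,:3].T@(np.array(P)-T[:3,3]);x=c[:2]/c[2];x=x*(1+p['k1']*(x@x))
    return K[:2,:2]@x+K[:2,2]
E
python3 - <<'E'
from h import *
np.set_printoptions(precision=3,suppress=True)
snap('top','top0.png');snap('scene','sc0.png')
for n in('top','scene'):print(imaging.camera_params(n))
print(get_state())
E
```

```text
{'camera_matrix': array([[464.038,   0.   , 319.965],
       [  0.   , 464.038, 237.642],
       [  0.   ,   0.   ,   1.   ]]), 'k1': -0.015212203322527443, 'cam_to_world': array([[ 0.012, -0.992,  0.126,  0.33 ],
       [-1.   , -0.011,  0.005, -0.011],
       [-0.003, -0.126, -0.992,  1.467],
       [ 0.   ,  0.   ,  0.   ,  1.   ]])}
{'camera_matrix': array([[595.704,   0.   , 316.765],
       [  0.   , 595.704, 241.334],
       [  0.   ,   0.   ,   1.   ]]), 'k1': -0.007969233634048308, 'cam_to_world': array([[ 0.105,  0.715, -0.691,  1.602],
       [ 0.994, -0.069,  0.079, -0.164],
       [ 0.008, -0.696, -0.718,  1.241],
       [ 0.   ,  0.   ,  0.   ,  1.   ]])}
{'clock': 0.1, 'qpos': array([-1.378,  0.277,  1.506, -0.   ,  1.361, -0.121]), 'qd': array([-0.002, -0.001, -0.005,  0.   ,  0.001,  0.001]), 'effort': array([  0.001, -41.77 , -24.641,  -0.   ,   0.006,   0.   ]), 'position': array([ 0.177, -0.546,  0.229]), 'ee_rot': array([-0.001,  0.988,  0.156, -0.   ]), 'contact_force': array([ 0.132, -0.133,  0.119]), 'moment': array([0.059, 0.015, 0.025]), 'gripper_force': 0.0, 'width': 0.08545571396432111}
```

View pics/top0.png

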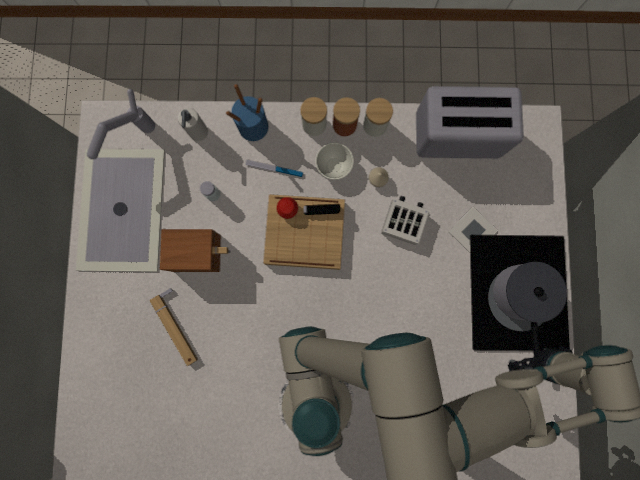

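View pics/sc0.png

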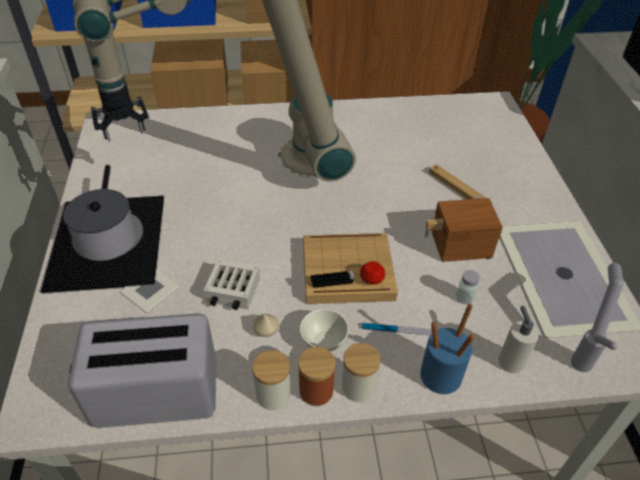

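The top view shows the block at (190,250) with the hook end at (220,250). The board is at (305,232), the box at (407,220) and the larger look-alike hook loose at (175,330). In the scene view the hook end is at (434,225) and the box at (232,285).

```bash
python3 - <<'E'
from h import *
t=cv2.imread('pics/top0.png');s=cv2.imread('pics/sc0.png')
R=lambda a,w,h:cv2.resize(a,(w,h),interpolation=cv2.INTER_CUBIC)
a=R(t[190:280,155:255],400,360) # x4
b=R(t[190:250,375:435],240,240) #x4
b=R(t[190:250,375:441],400,360) # ~6
c=R(s[190:265,420:505],400,240)
d=R(s[255:315,195:295],400,240)
cv2.imwrite('pics/c1.png',np.vstack([np.hstack([a,b]),np.hstack([c,d])]))
# contours
hsv=cv2.cvtColor(t,cv2.COLOR_BGR2HSV)
for nm,(x0,y0,x1,y1) in dict(rack=(155,220,216,280),ext=(213,235,240,265),board=(258,190,352,275),bank=(378,192,436,248)).items():
    h=hsv[y0:y1,x0:x1]
    if nm=='bank': m=(h[...,1]<20)&(h[...,2]>190)
    else: m=(h[...,1]>80)&(h[...,2]>60)
    m=m.astype('uint8')*255
    cs,_=cv2.findContours(m,cv2.RETR_EXTERNAL,cv2.CHAIN_APPROX_NONE)
    c=max(cs,key=cv2.contourArea);r=cv2.minAreaRect(c)
    print(nm,cv2.contourArea(c),np.round(cv2.boxPoints(r)+[x0,y0],1).tolist(),r[1],r[2])
print(hsv[220,[380,386,392,400,407,440]].tolist(), hsv[250,[200,220,226,235]].tolist())
E
```

```text
rack 2022.5 [[160.0, 229.0], [214.0, 229.0], [214.0, 270.0], [160.0, 270.0]] (41.0, 54.0) 90.0
ext 55.0 [[217.0, 247.0], [227.0, 247.0], [227.0, 253.0], [217.0, 253.0]] (6.0, 10.0) 90.0
board 5222.5 [[263.3, 264.0], [268.0, 193.8], [344.7, 199.0], [340.0, 269.2]] (76.89127349853516, 70.34698486328125) 3.8785247802734375Traceback (most recent call last):
  File "<stdin>", line 18, in <module>
ValueError: max() iterable argument is empty
```

View pics/c1.png

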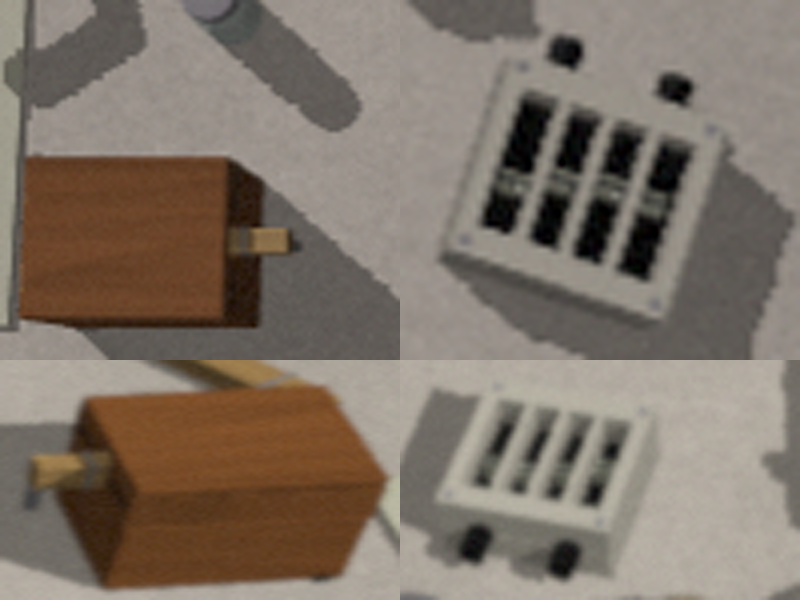

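The close-up confirms the hook end sticking out of the block at about (227,250) and the box turned roughly -18°. All four nubs are near mid-travel.

```bash
python3 - <<'E'
from h import *
np.set_printoptions(precision=4,suppress=True)
print('rack corners',*[onz('top',*p,.126) for p in((212,229.2),(211.3,269.5),(160.3,229),(160,269.5))],sep='\n')
print('mouth bottom', onz('top',220.5,236,.0),onz('top',219.5,271.5,0))
print('hook end',onz('top',227.5,247,.106),onz('top',227.5,253,.106))
c=[onz('top',375+x/6.06,190+y/6,.05) for x,y in((505,60),(725,135),(663,318),(445,253))]
sc=[onz('scene',195+x/4,255+y/4,.05) for x,y in((605-400,530-360),(437-400,497-360),(490-400,385-360),(655-400,408-360))]
print('bank',*c,'mean',np.mean(c,0),[np.linalg.norm(c[i]-c[i-1]) for i in range(4)],'scene',*sc,np.mean(sc,0),sep='\n')
t=cv2.imread('pics/top0.png')
hsv=cv2.cvtColor(t,cv2.COLOR_BGR2HSV)[190:275,256:352]
m=((hsv[...,1]>60)&(hsv[...,2]>90)).astype('uint8')*255
cs,_=cv2.findContours(m,0,1);k=max(cs,key=cv2.contourArea)
print((cv2.approxPolyDP(k,6,True)[:,0]+[256,190]).tolist())
t2=[onz('top',*p,.04) for p in((265,266),(340.5,269),(344.5,199))];print('board?',*t2)
n=[onz('top',375+x/6.06,190+y/6,.0365) for x,y in((515,185),(562,183),(609,186),(657,203))];print('nubs',*n)
E
```

```text
rack corners
[0.521  0.3113 0.126 ]
[0.4032 0.3085 0.126 ]
[0.5198 0.4632 0.126 ]
[0.4013 0.4576 0.126 ]
mouth bottom [0.5173 0.3135 0.    ] [0.4041 0.3123 0.    ]
hook end [0.4712 0.2681 0.106 ] [0.4535 0.2674 0.106 ]
bank
[ 0.6324 -0.4336  0.05  ]
[ 0.5942 -0.5454  0.05  ]
[ 0.4986 -0.5105  0.05  ]
[ 0.5309 -0.4004  0.05  ]
mean
[ 0.564  -0.4725  0.05  ]
[np.float64(0.10675202171702385), np.float64(0.11818112675440381), np.float64(0.10185630156270956), np.float64(0.1147557395695381)]
scene
[ 0.6366 -0.2329  0.05  ]
[ 0.5989 -0.3399  0.05  ]
[ 0.5043 -0.307   0.05  ]
[ 0.5358 -0.1974  0.05  ]
[ 0.5689 -0.2693  0.05  ]
[[270, 194], [263, 262], [340, 268], [343, 220], [305, 219], [307, 227], [298, 229], [280, 216], [292, 210], [292, 197], [338, 201], [295, 200], [301, 208], [343, 208], [344, 200]]
board? [0.4207 0.1638 0.04  ] [ 0.4142 -0.0686  0.04  ] [ 0.6335 -0.0798  0.04  ]
nubs [ 0.569  -0.441   0.0365] [ 0.5704 -0.4653  0.0365] [ 0.5691 -0.4896  0.0365] [ 0.5604 -0.5141  0.0365]
```

```bash
python3 - <<'E'
import cv2,numpy as np
t=cv2.imread('pics/top0.png');cv2.imwrite('pics/c2.png',np.vstack([cv2.resize(t[185:280,255:355],(800,600),interpolation=2)]))
E
```

```text
(no output)
```

View pics/c2.png

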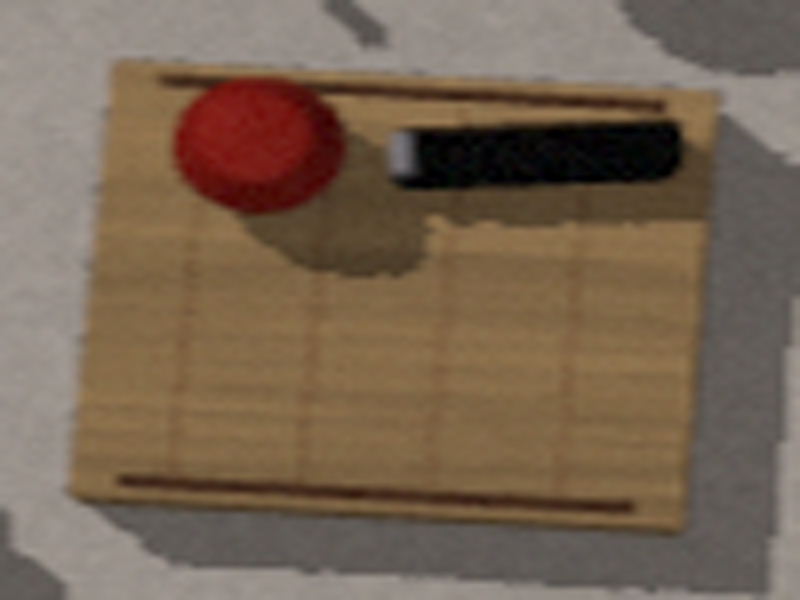

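The right board edge runs from (341,269) to (345,200), the near half is free, and the tomato and press are on the far half. From the pixels, the hook end is at about (0.462, 0.268), the mouth at y≈0.311 and the box centre at about (0.566, -0.270) with yaw -18°. The right board edge is at y≈-0.071. I'll move above the hook end.

```bash
python3 -m inch '[{"claw":1,"travel":[0.2,1,0],"turn":0.1},{"claw":1,"travel":[0.2,1,0],"turn":0.1},{"claw":1,"travel":[0.2,1,0],"turn":0.1},{"claw":1,"travel":[0.2,1,0],"turn":0.1},{"claw":1,"travel":[0.2,1,0],"turn":0.1}]' 40
python3 -m inch '[{"claw":1,"travel":[0.6,1,0],"turn":0.1},{"claw":1,"travel":[0.6,1,0],"turn":0.1},{"claw":1,"travel":[0.6,1,0],"turn":0.1},{"claw":1,"travel":[0.6,1,0],"turn":0.1},{"claw":1,"travel":[0.6,1,0],"turn":0.1}]'
python3 -m inch '[{"claw":1,"travel":[0.6,1,0],"turn":0.1},{"claw":1,"travel":[0.6,1,0],"turn":0.1},{"claw":1,"travel":[0.6,1,0],"turn":0.1},{"claw":1,"travel":[0.6,1,0],"turn":0.1},{"claw":1,"travel":[0.6,1,0],"turn":0.1}]'
python3 -m inch '[{"claw":0.2,"travel":[0.025,1,0],"turn":0.1},{"claw":0.2,"travel":[0.025,1,0],"turn":0.1},{"claw":0.2,"travel":[0.025,1,0],"turn":0.1},{"claw":0.2,"travel":[0.025,1,0],"turn":0.1},{"claw":0.2,"travel":[0.025,1,0],"turn":0.1}]'
```

```text
clock: 0.6
position: [0.2172, -0.3403, 0.2293]
ee_rot: [-0.003, 0.951, 0.31, 0.001]
contact_force: [0.0, -0.5, -0.0]
width: 0.0855
gripper_force: 0.0
clock: 1.1
position: [0.3384, -0.1447, 0.2299]
ee_rot: [-0.0, 0.891, 0.454, 0.0]
contact_force: [0.5, -0.6, 0.3]
width: 0.0853
gripper_force: 0.0
clock: 1.6
position: [0.4592, 0.0558, 0.2297]
ee_rot: [0.0, 0.808, 0.589, 0.001]
contact_force: [1.0, -0.3, 0.8]
width: 0.0853
gripper_force: 0.0
clock: 2.1
position: [0.4627, 0.2588, 0.2293]
ee_rot: [-0.001, 0.705, 0.709, 0.001]
contact_force: [0.1, -1.2, 0.6]
width: 0.0511
gripper_force: 0.0
```

```bash
python3 -m inch '[{"claw":0.2,"travel":[0,0.13,-0.1],"turn":0},{"claw":0.2,"travel":[0,0.13,-0.3],"turn":0},{"claw":0.2,"travel":[0,0.13,-0.5],"turn":0},{"claw":0.2,"travel":[0,0.13,-0.66],"turn":0},{"claw":0.2,"travel":[0,0.13,-0.68],"turn":0}]'
python3 - <<'E'
from h import *
s=snap('scene');t=snap('top')
R=lambda a:cv2.resize(a,(400,300),interpolation=2)
cv2.imwrite('pics/d.png',np.hstack([R(s[180:270,400:520]),R(t[190:280,170:290])])[:,:,::-1])
E
```

```text
clock: 2.6
position: [0.4596, 0.2767, 0.0898]
ee_rot: [-0.001, 0.707, 0.707, -0.005]
contact_force: [-0.5, -0.6, -0.5]
width: 0.0514
gripper_force: 0.0
```

View pics/d.png

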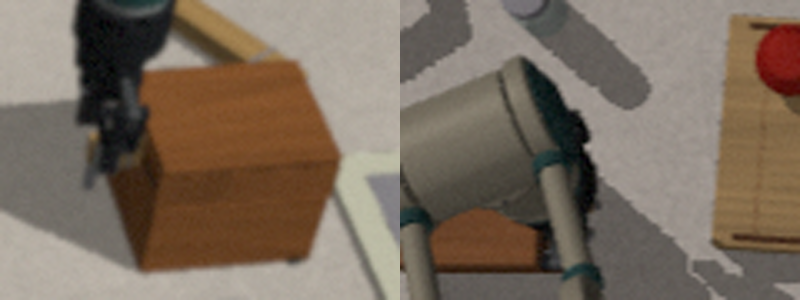

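The gripper straddles the hook end just in front of the mouth (left crop, about 110,150). Closing.

```bash
python3 -m inch '[{"claw":-1,"travel":[0,0,0],"turn":0},{"claw":-1,"travel":[0,0,0],"turn":0},{"claw":-1,"travel":[0,0,0],"turn":0},{"claw":-1,"travel":[0,0,0],"turn":0},{"claw":-1,"travel":[0,0,0],"turn":0}]' 40
python3 -m inch '[{"claw":-1,"travel":[0,0,0.01],"turn":0},{"claw":-1,"travel":[0,0,0.01],"turn":0}]'
```

```text
clock: 3.2
position: [0.4637, 0.2793, 0.0956]
ee_rot: [0.001, 0.707, 0.707, 0.002]
contact_force: [0.2, -1.4, 6.3]
width: 0.0167
gripper_force: 43.2
clock: 3.4
position: [0.4625, 0.2791, 0.0962]
ee_rot: [0.0, 0.707, 0.707, 0.0]
contact_force: [-0.3, -0.5, -1.1]
width: 0.0167
gripper_force: 42.3
```

```bash
python3 -m inch '[{"claw":-1,"travel":[0,-0.1,0],"turn":0},{"claw":-1,"travel":[0,-0.2,0],"turn":0},{"claw":-1,"travel":[0,-0.3,0],"turn":0},{"claw":-1,"travel":[0,-0.4,0],"turn":0},{"claw":-1,"travel":[0,-0.5,0],"turn":0}]'
python3 -m inch '[{"claw":-1,"travel":[0,-0.1,0],"turn":0},{"claw":-1,"travel":[0,-0.2,0],"turn":0},{"claw":-1,"travel":[0,-0.3,0],"turn":0},{"claw":-1,"travel":[0,-0.4,0],"turn":0},{"claw":-1,"travel":[0,-0.4,0],"turn":0}]'
python3 -m inch '[{"claw":-1,"travel":[0,-0.1,0.05],"turn":0},{"claw":-1,"travel":[0,-0.2,0.1],"turn":0},{"claw":-1,"travel":[0,-0.4,0.1],"turn":0},{"claw":-1,"travel":[0,-0.6,0.1],"turn":0},{"claw":-1,"travel":[0,-0.6,0.1],"turn":0}]'
```

```text
clock: 3.9
position: [0.462, 0.1785, 0.0956]
ee_rot: [-0.0, 0.707, 0.707, -0.0]
contact_force: [0.2, 0.7, -1.0]
width: 0.0165
gripper_force: 42.4
clock: 4.4
position: [0.4617, 0.0973, 0.0954]
ee_rot: [-0.0, 0.708, 0.706, -0.001]
contact_force: [1.0, 1.1, -1.6]
width: 0.0167
gripper_force: 42.3
clock: 4.9
position: [0.463, -0.0241, 0.1159]
ee_rot: [0.001, 0.709, 0.706, -0.0]
contact_force: [-0.1, 0.2, -2.3]
width: 0.0168
gripper_force: 42.3
```

```bash
python3 -m inch '[{"claw":-1,"travel":[0,-0.2,0],"turn":0},{"claw":-1,"travel":[0,-0.34,0],"turn":0},{"claw":-1,"travel":[0,-0.34,0],"turn":0},{"claw":-1,"travel":[0,-0.34,0],"turn":0}]'
python3 - <<'E'
from h import *
s=snap('scene');t=snap('top')
R=lambda a:cv2.resize(a,(400,300),interpolation=2)
cv2.imwrite('pics/e.png',np.hstack([R(s[190:310,290:450]),R(t[190:295,230:370])])[:,:,::-1])
print(get_state()['position'],get_state()['moment'])
E
```

```text
clock: 5.3
position: [0.4623, -0.088, 0.1156]
ee_rot: [-0.001, 0.708, 0.707, 0.0]
contact_force: [0.9, -0.5, -2.0]
width: 0.0166
gripper_force: 42.2
[ 0.46212366 -0.0874436   0.11562027] [-0.12363399  0.01381486  0.01058425]
```

View pics/e.png

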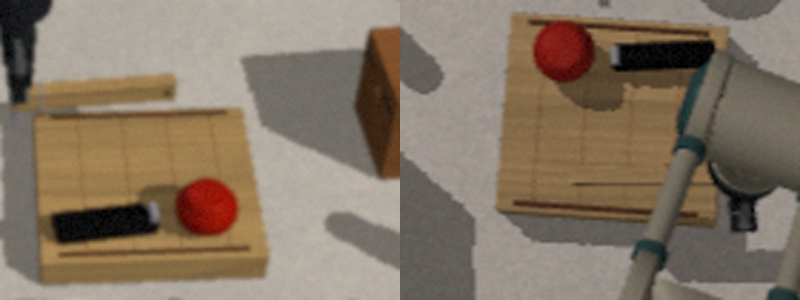

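```bash
python3 -m inch '[{"claw":-1,"travel":[0,-0.03,-0.08],"turn":0},{"claw":-1,"travel":[0,-0.03,-0.16],"turn":0},{"claw":-1,"travel":[0,-0.03,-0.22],"turn":0},{"claw":-1,"travel":[0,-0.03,-0.26],"turn":0},{"claw":-1,"travel":[0,-0.03,-0.26],"turn":0}]'
python3 -m inch '[{"claw":-1,"travel":[0,0,-0.02],"turn":0},{"claw":-1,"travel":[0,0,-0.03],"turn":0},{"claw":-1,"travel":[0,0,-0.035],"turn":0},{"claw":-1,"travel":[0,0,-0.035],"turn":0}]'
```

```text
clock: 5.9
position: [0.4617, -0.0937, 0.063]
ee_rot: [-0.001, 0.707, 0.707, -0.0]
contact_force: [-1.0, 0.1, -1.4]
width: 0.0169
gripper_force: 42.2
clock: 6.3
position: [0.4627, -0.0949, 0.0571]
ee_rot: [0.0, 0.707, 0.707, 0.0]
contact_force: [-1.1, -0.4, -0.6]
width: 0.0166
gripper_force: 42.3
```

```bash
python3 -m inch '[{"claw":-1,"travel":[0,0,-0.006],"turn":0},{"claw":-1,"travel":[0,0,-0.012],"turn":0},{"claw":-1,"travel":[0,0,-0.012],"turn":0}]'
```

```text
clock: 6.6
position: [0.4629, -0.0954, 0.0556]
ee_rot: [0.001, 0.707, 0.707, 0.0]
contact_force: [-1.1, -0.4, 8.7]
width: 0.0167
gripper_force: 43.3
```

Contact with the board (about 9 N up). I'll open part way, let it settle, then rise and look.

```bash
python3 -m inch '[{"claw":-0.2,"travel":[0,0,0],"turn":0},{"claw":0.2,"travel":[0,0,0],"turn":0},{"claw":0.2,"travel":[0,0,0],"turn":0},{"claw":0.2,"travel":[0,0,0],"turn":0},{"claw":0.2,"travel":[0,0,0],"turn":0}]'
python3 -m inch '[{"claw":0.2,"travel":[0,0,0.1],"turn":0},{"claw":0.2,"travel":[0,0,0.3],"turn":0},{"claw":0.2,"travel":[-0.2,0,0.5],"turn":0},{"claw":0.2,"travel":[-0.4,0,0.7],"turn":0},{"claw":0.2,"travel":[-0.6,0,0.8],"turn":0}]'
python3 -m inch '[{"claw":0.2,"travel":[0,-0.3,0],"turn":0},{"claw":0.2,"travel":[0,-0.7,0],"turn":0},{"claw":0.2,"travel":[0,-1,0],"turn":0},{"claw":0.2,"travel":[0,-1,0],"turn":0}]'
python3 - <<'E'
from h import *
s=snap('scene','s3.png');t=snap('top','t3.png')
R=lambda a,w,h:cv2.resize(a,(w,h),interpolation=2)
cv2.imwrite('pics/f.png',np.vstack([np.hstack([R(s[190:290,270:410],420,300),R(t[220:290,250:366],380,300)]),
 np.hstack([R(s[255:315,195:275],400,300),R(t[190:250,370:450],400,300)])])[:,:,::-1])
E
```

```text
clock: 7.1
position: [0.4624, -0.0949, 0.0544]
ee_rot: [-0.0, 0.707, 0.707, -0.0]
contact_force: [0.2, 0.9, 0.3]
width: 0.0514
gripper_force: 0.0
clock: 7.6
position: [0.349, -0.0954, 0.2128]
ee_rot: [0.002, 0.707, 0.707, 0.0]
contact_force: [1.0, -0.5, 1.7]
width: 0.051
gripper_force: 0.0
clock: 8.0
position: [0.3484, -0.2968, 0.2112]
ee_rot: [0.001, 0.707, 0.707, 0.0]
contact_force: [1.6, 0.1, -0.7]
width: 0.0509
gripper_force: 0.0
```

View pics/f.png

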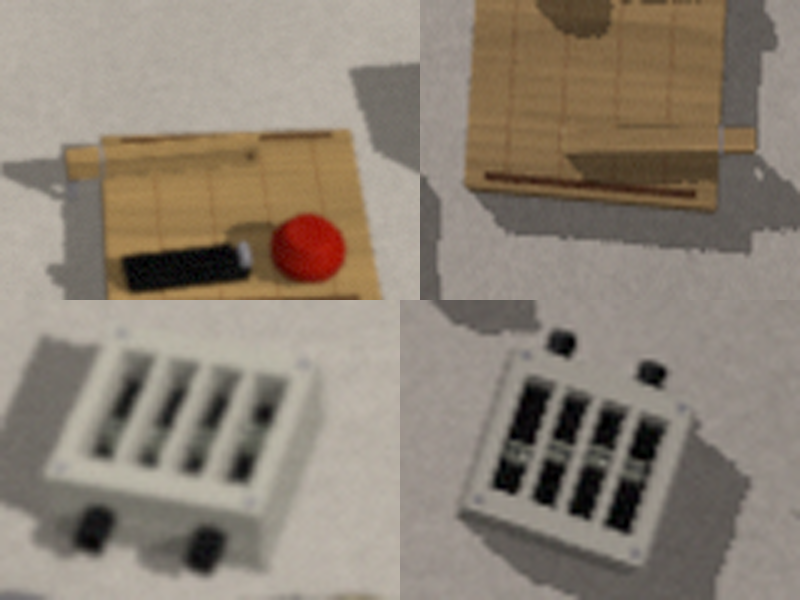

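The hook lies flat with its beak over the right edge: bar end at about top (352,253), handle end at about (293,253). The box's screws and channels are clear in both views. Next I'll compute the handle point and the box pose.

```bash
python3 - <<'E'
from h import *
np.set_printoptions(precision=4,suppress=True)
T=lambda x,y,z:onz('top',370+(x-400)/5,190+(y-300)/5,z)
S=lambda x,y,z:onz('scene',195+x/5,255+(y-300)/5,z)
for nm,q in (('top scr',[T(*p,.05) for p in((527,355),(682,407),(634,552),(478,500))]),('top cor',[T(*p,.05) for p in((517,348),(692,405),(640,567),(460,515))]),
 ('sc scr',[S(*p,.05) for p in((250,505),(60,470),(122,333),(304,365))])):
    q=np.array(q); 
    e=np.vstack([q[0]-q[3],q[1]-q[2]]); f=np.vstack([q[0]-q[1],q[3]-q[2]])
    if nm[0]=='s': pass
    print(nm,q[:,:2].tolist(),q.mean(0),np.degrees(np.arctan2(e[:,1],e[:,0])),np.degrees(np.arctan2(f[:,1],f[:,0])))
y=np.radians(-18.2);c=np.array([.566,-.270]);R=np.array([[np.cos(y),-np.sin(y)],[np.sin(y),np.cos(y)]])
for n in [T(*p,.0365) for p in((518,452),(562,455),(600,455),(635,468))]: print('nub',n,R.T@(n[:2]-c))
for px in((352.3,252.7),(292.7,252.7)):print('bar end',onz('top',*px,.066))
# subpixel bar end in scene/top: hook end overhang by colour
t=cv2.imread('pics/t3.png');h=cv2.cvtColor(t,cv2.COLOR_BGR2HSV)[245:262,343:358];m=(h[...,1]>70);ys,xs=np.nonzero(m)
print('overhang px',xs.min()+343,xs.max()+343,ys.min()+245,ys.max()+245)
print(proj('top',[.566,-.27,.05]),proj('scene',[.566,-.27,.05]))
E
```

```text
top scr [[0.6268932055284209, -0.23758691889700573], [0.5951715721771664, -0.33347409487100127], [0.5042192475099357, -0.3023744713410955], [0.5354315892079031, -0.206557734073401]] [ 0.5654 -0.27    0.05  ] [-18.74   -18.8773] [71.6946 71.957 ]
top cor [[0.6312568627958521, -0.23140306064717087], [0.596504559166884, -0.3397042547102637], [0.4949710611071529, -0.3059332527419596], [0.5259621885610265, -0.19540615421372287]] [ 0.5622 -0.2681  0.05  ] [-18.8739 -18.3976] [72.2093 74.3368]
sc scr [[0.6314170425300941, -0.23599110770895526], [0.5987147044358612, -0.33290484891746425], [0.5060774153404217, -0.3019050632243174], [0.5385856071129047, -0.20533236962035523]] [ 0.5687 -0.269   0.05  ] [-18.2764 -18.5021] [71.3537 71.3958]
nub [ 0.568  -0.2336  0.0365] [-0.0095  0.0352]
nub [ 0.5664 -0.261   0.0365] [-0.0024  0.0086]
nub [ 0.5667 -0.2848  0.0365] [ 0.0052 -0.0138]
nub [ 0.5587 -0.3065  0.0365] [ 0.0045 -0.037 ]
bar end [ 0.4624 -0.103   0.066 ]
bar end [0.4603 0.0777 0.066 ]
overhang px 343 352 250 255
[406.0499 220.4515] [231.4554 277.5877]
```

```bash
python3 -m inch '[{"claw":0.2,"travel":[0,1,0],"turn":0},{"claw":0.2,"travel":[0,1,0],"turn":0},{"claw":0.2,"travel":[0,1,0],"turn":0},{"claw":0.2,"travel":[0,1,0],"turn":0}]'
python3 -m inch '[{"claw":0.2,"travel":[0.56,0.69,0],"turn":0},{"claw":0.2,"travel":[0.56,0.69,0],"turn":0},{"claw":0.2,"travel":[0.56,0.69,0],"turn":0},{"claw":0.2,"travel":[0.56,0.69,-0.3],"turn":0},{"claw":0.2,"travel":[0.56,0.69,-0.3],"turn":0}]'
python3 -m inch '[{"claw":0.2,"travel":[0,0,0],"turn":0},{"claw":0.2,"travel":[0,0,0],"turn":0}]'
```

```text
clock: 8.5
position: [0.348, -0.0928, 0.2105]
ee_rot: [-0.0, 0.708, 0.706, 0.0]
contact_force: [1.7, 0.8, -0.6]
width: 0.0511
gripper_force: 0.0
clock: 9.0
position: [0.4597, 0.046, 0.1479]
ee_rot: [-0.002, 0.706, 0.708, -0.001]
contact_force: [-1.6, -0.6, -0.2]
width: 0.0512
gripper_force: 0.0
clock: 9.2
position: [0.4604, 0.0433, 0.1509]
ee_rot: [-0.0, 0.707, 0.707, -0.0]
contact_force: [-0.5, 0.6, 0.3]
width: 0.0515
gripper_force: 0.0
```

```bash
python3 -m inch '[{"claw":0.2,"travel":[0,0,-0.15],"turn":0},{"claw":0.2,"travel":[0,0,-0.3],"turn":0},{"claw":0.2,"travel":[0,0,-0.4],"turn":0},{"claw":0.2,"travel":[0,0,-0.435],"turn":0},{"claw":0.2,"travel":[0,0,-0.435],"turn":0}]'
python3 -m inch '[{"claw":-1,"travel":[0,0,0],"turn":0},{"claw":-1,"travel":[0,0,0],"turn":0},{"claw":-1,"travel":[0,0,0],"turn":0},{"claw":-1,"travel":[0,0,0],"turn":0},{"claw":-1,"travel":[0,0,0],"turn":0}]' 70
python3 -m inch '[{"claw":-1,"travel":[0,0,0.05],"turn":0},{"claw":-1,"travel":[0,0,0.15],"turn":0},{"claw":-1,"travel":[0,0,0.3],"turn":0},{"claw":-1,"travel":[0,0,0.4],"turn":0},{"claw":-1,"travel":[0,0,0.4],"turn":0}]'
```

```text
clock: 9.7
position: [0.4608, 0.0425, 0.0643]
ee_rot: [0.0, 0.708, 0.707, 0.0]
contact_force: [-0.8, -0.3, 1.0]
width: 0.0515
gripper_force: 0.0
clock: 10.2
position: [0.4607, 0.0431, 0.0647]
ee_rot: [0.0, 0.707, 0.707, 0.0]
contact_force: [-3.0, 0.1, 6.7]
width: 0.0001
gripper_force: 3.3
clock: 10.7
position: [0.4636, 0.043, 0.1472]
ee_rot: [0.003, 0.707, 0.707, 0.003]
contact_force: [0.2, -0.3, -0.8]
width: -0.0002
gripper_force: 0.0
```

The fingers shut on nothing, so I'll back off and look.

```bash
python3 -m inch '[{"claw":0.2,"travel":[-0.6,-0.3,0.3],"turn":0},{"claw":0.2,"travel":[-0.6,-0.7,0.3],"turn":0},{"claw":0.2,"travel":[-0.6,-1,0.3],"turn":0},{"claw":0.2,"travel":[-0.6,-1,0.3],"turn":0},{"claw":0.2,"travel":[-0.6,-1,0.3],"turn":0}]'
python3 -m inch '[{"claw":0.2,"travel":[0,-0.6,0],"turn":0},{"claw":0.2,"travel":[0,-0.6,0],"turn":0},{"claw":0.2,"travel":[0,-0.6,0],"turn":0}]'
python3 - <<'E'
from h import *
s=snap('scene','s4.png');t=snap('top','t4.png')
R=lambda a,w,h:cv2.resize(a,(w,h),interpolation=2)
cv2.imwrite('pics/g.png',np.hstack([R(s[210:300,280:410],400,280),R(t[190:280,250:380],400,280)])[:,:,::-1])
E
```

```text
clock: 11.2
position: [0.3401, -0.1569, 0.2037]
ee_rot: [0.0, 0.707, 0.707, 0.0]
contact_force: [1.9, -0.1, 0.8]
width: 0.0512
gripper_force: 0.0
clock: 11.5
position: [0.3411, -0.2804, 0.2033]
ee_rot: [0.001, 0.708, 0.706, -0.001]
contact_force: [0.3, 0.9, -0.2]
width: 0.0516
gripper_force: 0.0
```

View pics/g.png

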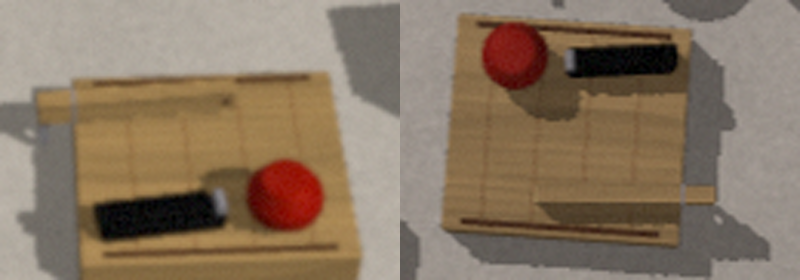

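The hook is unmoved: bar end at about top (352,252), handle end at about (294,252). I'll check its position against both views before regrasping.

```bash
python3 - <<'E'
from h import *
np.set_printoptions(precision=4,suppress=True)
for f in('3','4'):
    for n,(x0,y0,x1,y1) in (('top',(343,244,358,262)),('scene',(286,232,303,256))):
        im=cv2.imread(f'pics/{n[0]}{f}.png');h=cv2.cvtColor(im,cv2.COLOR_BGR2HSV)[y0:y1,x0:x1]
        m=(h[...,1]>80)&(h[...,2]>100);ys,xs=np.nonzero(m);print(f,n,xs.min()+x0,xs.max()+x0,ys.min()+y0,ys.max()+y0)
print('top end',onz('top',352.7,250,.066),onz('top',352.7,255.7,.066))
print('scene handle end top',onz('scene',355.4,241,.066),'beak end',onz('scene',292,239.5,.066))
for P in([.461,.0777,.066],[.461,-.103,.066],[.461,.0777,.04],[.452,.0777,.066],[.47,.0777,.066],[.47,-.103,.066],[.452,-.103,.066]):print(P,proj('top',P),proj('scene',P))
im=cv2.imread('pics/s4.png')
cv2.imwrite('pics/i.png',cv2.resize(im[225:262,284:374],(800,330),interpolation=2))
E
```

```text
3 top 343 352 250 254
3 scene 292 302 239 249
4 top 343 352 250 254
4 scene 292 302 239 249
top end [ 0.4707 -0.1042  0.066 ] [ 0.4533 -0.1043  0.066 ]
scene handle end top [0.4803 0.0708 0.066 ] beak end [ 0.4577 -0.1022  0.066 ]
[0.461, 0.0777, 0.066] [292.6915 252.4812] [356.8186 235.8502]
[0.461, -0.103, 0.066] [352.2921 253.1718] [291.7846 240.3661]
[0.461, 0.0777, 0.04] [293.2103 253.2722] [356.2928 242.3627]
[0.452, 0.0777, 0.066] [292.6343 255.4394] [356.3296 233.5584]
[0.47, 0.0777, 0.066] [292.7487 249.5277] [357.3112 238.1593]
[0.47, -0.103, 0.066] [352.3018 250.216 ] [292.0335 242.7127]
[0.452, -0.103, 0.066] [352.2824 256.1323] [291.5376 238.0373]
```

View pics/i.png

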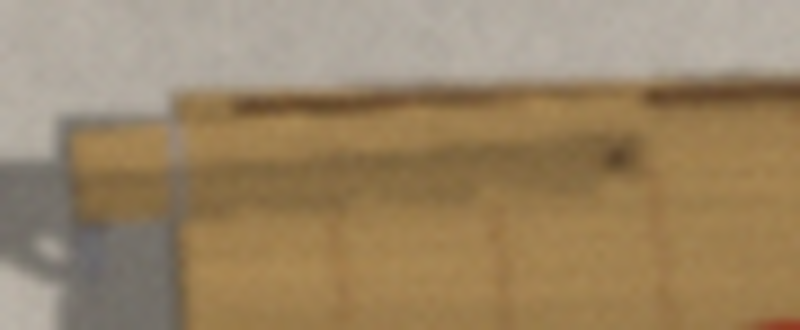

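The bar is where I computed it (x≈0.462, level, handle y≈0.042). The grasp was simply too shallow, so I'll go about 5 mm lower with a narrower opening and close gently.

```bash
python3 -m inch '[{"claw":0.2,"travel":[0,1,0],"turn":0},{"claw":0.2,"travel":[0,1,0],"turn":0},{"claw":0.2,"travel":[0,1,0],"turn":0},{"claw":0.2,"travel":[0,1,0],"turn":0}]' 40
python3 -m inch '[{"claw":0,"travel":[0.607,0.607,0],"turn":0},{"claw":0,"travel":[0.607,0.607,0],"turn":0},{"claw":0,"travel":[0.607,0.607,-0.2],"turn":0},{"claw":0,"travel":[0.607,0.607,-0.4],"turn":0},{"claw":0,"travel":[0.607,0.607,-0.4],"turn":0}]'
python3 -m inch '[{"claw":-0.1,"travel":[0,0,-0.1],"turn":0},{"claw":-0.1,"travel":[0,0,-0.2],"turn":0},{"claw":-0.1,"travel":[0,0,-0.26],"turn":0},{"claw":-0.1,"travel":[0,0,-0.26],"turn":0},{"claw":-0.1,"travel":[0,0,-0.26],"turn":0}]'
```

```text
clock: 12.0
position: [0.3398, -0.0727, 0.203]
ee_rot: [-0.001, 0.707, 0.707, 0.0]
contact_force: [0.7, -0.6, 1.3]
width: 0.0512
gripper_force: 0.0
clock: 12.5
position: [0.46, 0.0488, 0.1197]
ee_rot: [-0.003, 0.706, 0.708, -0.002]
contact_force: [-1.5, -0.4, 0.0]
width: 0.0424
gripper_force: 0.0
clock: 13.0
position: [0.462, 0.0457, 0.0721]
ee_rot: [-0.0, 0.707, 0.707, -0.0]
contact_force: [0.1, 0.4, -0.4]
width: 0.0386
gripper_force: 0.0
```

```bash
python3 -m inch '[{"claw":-0.1,"travel":[0,-0.015,-0.04],"turn":0},{"claw":-0.1,"travel":[0,-0.015,-0.063],"turn":0},{"claw":-0.1,"travel":[0,-0.015,-0.063],"turn":0},{"claw":-0.1,"travel":[0,-0.015,-0.063],"turn":0}]'
python3 -m inch '[{"claw":-0.4,"travel":[0,0,0],"turn":0},{"claw":-0.5,"travel":[0,0,0],"turn":0},{"claw":-0.55,"travel":[0,0,0],"turn":0},{"claw":-0.6,"travel":[0,0,0],"turn":0},{"claw":-0.7,"travel":[0,0,0],"turn":0}]'
python3 -m inch '[{"claw":-1,"travel":[0,0,0],"turn":0},{"claw":-1,"travel":[0,0,0],"turn":0},{"claw":-1,"travel":[0,0,0],"turn":0}]'
```

```text
clock: 13.4
position: [0.4626, 0.0426, 0.059]
ee_rot: [-0.0, 0.707, 0.707, 0.0]
contact_force: [-1.1, -0.6, -0.1]
width: 0.0379
gripper_force: 0.0
clock: 13.9
position: [0.4628, 0.0426, 0.0592]
ee_rot: [0.0, 0.707, 0.707, 0.0]
contact_force: [-0.1, -0.4, 2.6]
width: 0.0166
gripper_force: 39.2
clock: 14.2
position: [0.4628, 0.0426, 0.0592]
ee_rot: [0.0, 0.707, 0.707, 0.0]
contact_force: [-0.6, -0.5, 5.6]
width: 0.0161
gripper_force: 39.5
```

```bash
python3 -m inch '[{"claw":-1,"travel":[0,0,0.03],"turn":0},{"claw":-1,"travel":[0,0,0.1],"turn":0},{"claw":-1,"travel":[0,0,0.2],"turn":0},{"claw":-1,"travel":[0,0,0.3],"turn":0},{"claw":-1,"travel":[0,0,0.4],"turn":0}]'
python3 -m inch '[{"claw":-1,"travel":[0,0,0],"turn":0},{"claw":-1,"travel":[0,0,0],"turn":0},{"claw":-1,"travel":[0,0,0],"turn":0}]'
python3 -c "from h import *;print(get_state()['moment']);snap('scene','s5.png')"
```

```text
clock: 14.7
position: [0.4621, 0.0427, 0.1393]
ee_rot: [-0.001, 0.707, 0.707, -0.0]
contact_force: [-0.3, 0.4, -1.3]
width: 0.0168
gripper_force: 39.1
clock: 15.0
position: [0.4616, 0.0427, 0.1377]
ee_rot: [-0.001, 0.707, 0.707, -0.001]
contact_force: [0.1, 0.1, -2.2]
width: 0.0164
gripper_force: 39.1
[ 0.07632787  0.03357994 -0.01307144]
```

```bash
python3 - <<'E'
from h import *
im=cv2.imread('pics/s5.png');cv2.imwrite('pics/j.png',cv2.resize(im[190:270,260:400],(700,400),interpolation=2))
E
```

```text
(no output)
```

View pics/j.png

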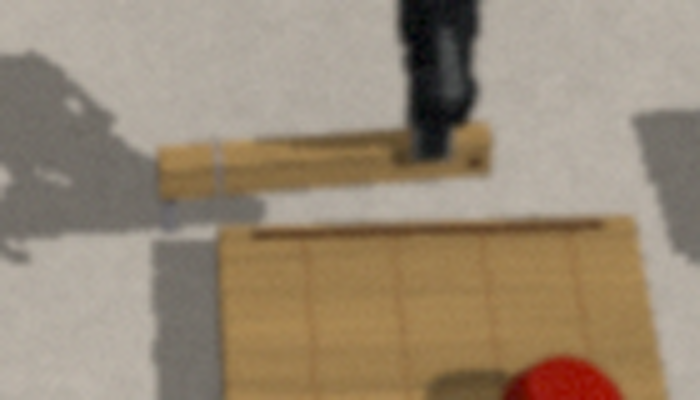

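The hook is held by its handle. The beak end is at scene px (292,230) and the handle end at (358,225). I'll check numerically that it is level.

```bash
python3 - <<'E'
from h import *
for P in([.471,-.104,.1185],[.471,.0767,.1185],[.462,-.099,.0885],[.471,-.104,.1145],[.471,-.104,.1445],[.471,.0767,.1445]):print(P,proj('scene',P))
b=np.array([.567,-.2695]);y=np.radians(-18.5);X=np.array([np.cos(y),np.sin(y)]);Y=np.array([-X[1],X[0]])
for i,(yy) in enumerate((.036,.012,-.012,-.036)):
    for xx in(-.026,.026): print(i+1,xx,'TCP',np.round(b+Y*yy+X*(xx-.1415),4))
E
```

```text
[0.471, -0.104, 0.1185] [291.26822199 229.37769012]
[0.471, 0.0767, 0.1185] [358.11568158 224.83388102]
[0.462, -0.099, 0.0885] [293.09977156 234.7636964 ]
[0.471, -0.104, 0.1145] [291.30157719 230.43823811]
[0.471, -0.104, 0.1445] [291.0484781  222.38979492]
[0.471, 0.0767, 0.1445] [358.683603   217.85551017]
1 -0.026 TCP [ 0.4196 -0.1822]
1 0.026 TCP [ 0.4689 -0.1987]
2 -0.026 TCP [ 0.412 -0.205]
2 0.026 TCP [ 0.4613 -0.2215]
3 -0.026 TCP [ 0.4043 -0.2277]
3 0.026 TCP [ 0.4537 -0.2442]
4 -0.026 TCP [ 0.3967 -0.2505]
4 0.026 TCP [ 0.446 -0.267]
```

Level, and the projections agree within about 1 px. I'll rotate and move above channel 1.

```bash
python3 -m inch '[{"claw":-1,"travel":[-0.1,-0.25,0.05],"turn":0.04},{"claw":-1,"travel":[-0.2,-0.5,0.05],"turn":0.08},{"claw":-1,"travel":[-0.215,-0.75,0.05],"turn":0.12},{"claw":-1,"travel":[-0.215,-1,0.05],"turn":0.16},{"claw":-1,"travel":[-0.215,-1,0.05],"turn":0.2}]'
python3 -m inch '[{"claw":-1,"travel":[0,-0.05,0],"turn":0.04},{"claw":-1,"travel":[0,-0.1,0],"turn":0.08},{"claw":-1,"travel":[0,-0.123,0],"turn":0.12},{"claw":-1,"travel":[0,-0.123,0],"turn":0.16},{"claw":-1,"travel":[0,-0.123,0],"turn":0.197}]'
python3 -m inch '[{"claw":-1,"travel":[0,0,0],"turn":0},{"claw":-1,"travel":[0,0,0],"turn":0},{"claw":-1,"travel":[0,0,0],"turn":0}]'
python3 - <<'E'
from h import *
g=get_state();print(g['position'],g['ee_rot'])
s=snap('scene','s6.png')
def tip(g):
    q=g['ee_rot'];yaw=2*np.arctan2(q[2],q[1])+np.pi
    d=np.array([np.cos(yaw),np.sin(yaw)]);return np.degrees(yaw),np.r_[g['position'][:2]+.1415*d,g['position'][2]-.0492],d
w,t,d=tip(g);n=np.array([-d[1],d[0]])
b=np.array([.567,-.2695]);y=np.radians(-18.5);X=np.array([np.cos(y),np.sin(y)]);Y=np.array([-X[1],X[0]])
print(w,t,'box',X@(t[:2]-b),Y@(t[:2]-b))
E=t[:2]+d*.005
for k in(-.009,.009):
  for z in(.03,.056):print('end',proj('scene',np.r_[E+n*k,t[2]+z]))
print('tip',proj('scene',t))
h=cv2.cvtColor(s,cv2.COLOR_RGB2HSV)[255:310,195:285];m=((h[...,1]>80)&(h[...,2]>70)).astype('uint8')
ys,xs=np.nonzero(m);print(len(xs),xs.min()+195,xs.max()+195,ys.min()+255,ys.max()+255,[(r+255,np.nonzero(m[r])[0].min()+195,np.nonzero(m[r])[0].max()+195) for r in range(55) if m[r].any()][::2])
E
```

```text
clock: 15.55
position: [0.4188, -0.1597, 0.1481]
ee_rot: [-0.0, 0.452, 0.892, -0.0]
contact_force: [0.6, 0.1, -1.8]
width: 0.0163
gripper_force: 39.2
clock: 16.05
position: [0.4188, -0.1819, 0.1477]
ee_rot: [-0.001, 0.159, 0.987, 0.001]
contact_force: [-0.0, 0.1, -1.2]
width: 0.0161
gripper_force: 39.3
clock: 16.35
position: [0.4194, -0.1818, 0.1485]
ee_rot: [-0.0, 0.162, 0.987, 0.0]
contact_force: [0.2, -0.6, -1.3]
width: 0.0167
gripper_force: 39.3
[ 0.41938415 -0.1817929   0.14851503] [-4.67621330e-04  1.61998788e-01  9.86790823e-01  2.11740292e-04]
341.3541333377294 [ 0.55345721 -0.22703298  0.09931503] box -0.026317932907638248 0.03597528524417823
end [241.45929682 253.13776585]
end [240.60690976 246.08966742]
end [248.23961203 254.31213514]
end [247.47038343 247.26614603]
tip [246.33750951 260.24446351]Traceback (most recent call last):
  File "<stdin>", line 15, in <module>
    return umr_minimum(a, axis, None, out, keepdims, initial, where)
ValueError: zero-size array to reduction operation minimum which has no identity
```

```bash
python3 - <<'E'
from h import *
s=cv2.imread('pics/s6.png');h=cv2.cvtColor(s,cv2.COLOR_BGR2HSV)[225:262,230:262];m=((h[...,1]>60)&(h[...,2]>50))
for r in range(37):
    k=np.nonzero(m[r])[0]
    if len(k):print(r+225,k.min()+230,k.max()+230,len(k),end=' | ')
E
```

```text
225 250 260 11 | 226 250 259 10 | 227 250 259 10 | 228 249 258 10 | 229 249 258 10 | 230 248 257 10 | 231 248 257 10 | 232 247 257 11 | 233 247 256 10 | 234 247 256 10 | 235 246 255 10 | 236 246 255 10 | 237 246 255 10 | 238 247 254 8 | 239 245 254 10 | 240 244 253 10 | 241 244 253 10 | 242 243 253 11 | 243 243 252 10 | 244 242 251 10 | 245 242 251 10 | 246 242 251 10 | 247 242 251 10 | 248 242 250 9 | 249 242 250 9 | 250 242 249 8 | 251 242 249 8 | 252 242 248 7 | 253 243 248 6 | 254 245 247 3 |
```

```bash
python3 -m inch '[{"claw":-1,"travel":[-0.004,-0.005,-0.1],"turn":0},{"claw":-1,"travel":[-0.004,-0.005,-0.2],"turn":0},{"claw":-1,"travel":[-0.004,-0.005,-0.24],"turn":0},{"claw":-1,"travel":[-0.004,-0.005,-0.26],"turn":0},{"claw":-1,"travel":[-0.004,-0.005,-0.28],"turn":0}]'
python3 -m inch '[{"claw":-1,"travel":[0,0,-0.02],"turn":0},{"claw":-1,"travel":[0,0,-0.04],"turn":0},{"claw":-1,"travel":[0,0,-0.06],"turn":0},{"claw":-1,"travel":[0,0,-0.07],"turn":0},{"claw":-1,"travel":[0,0,-0.07],"turn":0}]'
```

```text
clock: 16.9
position: [0.4193, -0.1832, 0.0931]
ee_rot: [0.0, 0.161, 0.987, -0.0]
contact_force: [-0.1, -0.6, -1.4]
width: 0.0168
gripper_force: 39.3
clock: 17.4
position: [0.4187, -0.1829, 0.0787]
ee_rot: [-0.0, 0.161, 0.987, 0.0]
contact_force: [-0.3, -0.1, -1.0]
width: 0.0161
gripper_force: 39.3
```

```bash
python3 -m inch '[{"claw":-1,"travel":[0.024,-0.008,0],"turn":0},{"claw":-1,"travel":[0.048,-0.016,0],"turn":0},{"claw":-1,"travel":[0.071,-0.024,0],"turn":0},{"claw":-1,"travel":[0.095,-0.032,0],"turn":0},{"claw":-1,"travel":[0.114,-0.038,0],"turn":0}]'
python3 -m inch '[{"claw":-1,"travel":[0.005,-0.0017,0],"turn":0},{"claw":-1,"travel":[0.01,-0.0033,0],"turn":0},{"claw":-1,"travel":[0.01,-0.0033,0],"turn":0}]'
python3 -m inch '[{"claw":-1,"travel":[0.005,-0.0017,0],"turn":0},{"claw":-1,"travel":[0.01,-0.0033,0],"turn":0},{"claw":-1,"travel":[0.01,-0.0033,0],"turn":0}]'
```

```text
clock: 17.9
position: [0.4416, -0.1905, 0.0788]
ee_rot: [-0.001, 0.161, 0.987, 0.0]
contact_force: [-4.3, 1.6, -0.9]
width: 0.0162
gripper_force: 39.4
clock: 18.2
position: [0.4438, -0.1912, 0.0789]
ee_rot: [0.0, 0.161, 0.987, 0.0]
contact_force: [-1.7, 1.4, -0.2]
width: 0.0164
gripper_force: 39.4
clock: 18.5
position: [0.4452, -0.1916, 0.0789]
ee_rot: [-0.001, 0.161, 0.987, 0.0]
contact_force: [-3.3, 1.3, -0.0]
width: 0.0161
gripper_force: 39.4
```

```bash
python3 -m inch '[{"claw":-1,"travel":[0.005,-0.0017,0],"turn":0},{"claw":-1,"travel":[0.005,-0.0017,0],"turn":0}]' | grep -E 'pos|cont'
python3 -m inch '[{"claw":-1,"travel":[0.005,-0.0017,0],"turn":0},{"claw":-1,"travel":[0.005,-0.0017,0],"turn":0}]' | grep -E 'pos|cont'
```

```text
position: [0.4452, -0.1915, 0.0787]
contact_force: [-4.6, 1.5, 1.0]
position: [0.4452, -0.1915, 0.0785]
contact_force: [-6.9, 2.4, 2.1]
```

Switch 1 is at its stop: motion halted and the force rose to 7 N. Next I'll back off, lift, and cross to channel 2 on the far side.

```bash
python3 -m inch '[{"claw":-1,"travel":[-0.03,0.01,0],"turn":0},{"claw":-1,"travel":[-0.03,0.01,0.05],"turn":0},{"claw":-1,"travel":[-0.03,0.01,0.1],"turn":0},{"claw":-1,"travel":[-0.03,0.01,0.16],"turn":0},{"claw":-1,"travel":[-0.03,0.01,0.16],"turn":0}]'
python3 -m inch '[{"claw":-1,"travel":[0.1,-0.1,0],"turn":0},{"claw":-1,"travel":[0.1,-0.16,0],"turn":0},{"claw":-1,"travel":[0.1,-0.16,0],"turn":0},{"claw":-1,"travel":[0.1,-0.16,0],"turn":0}]'
```

```text
clock: 19.4
position: [0.4442, -0.192, 0.1136]
ee_rot: [0.003, 0.161, 0.987, -0.001]
contact_force: [0.4, -0.5, -2.0]
width: 0.0163
gripper_force: 39.3
clock: 19.8
position: [0.4607, -0.2222, 0.1105]
ee_rot: [-0.001, 0.162, 0.987, 0.001]
contact_force: [-0.7, 0.7, -1.1]
width: 0.0164
gripper_force: 39.3
```

```bash
python3 -m inch '[{"claw":-1,"travel":[0,0,-0.05],"turn":0},{"claw":-1,"travel":[0,0,-0.09],"turn":0},{"claw":-1,"travel":[0,0,-0.12],"turn":0},{"claw":-1,"travel":[0,0,-0.15],"turn":0},{"claw":-1,"travel":[0,0,-0.16],"turn":0}]'
python3 -m inch '[{"claw":-1,"travel":[-0.02,0.0065,0],"turn":0},{"claw":-1,"travel":[-0.04,0.013,0],"turn":0},{"claw":-1,"travel":[-0.06,0.02,0],"turn":0},{"claw":-1,"travel":[-0.08,0.0265,0],"turn":0},{"claw":-1,"travel":[-0.1,0.033,0],"turn":0}]'
python3 -m inch '[{"claw":-1,"travel":[-0.006,0.002,0],"turn":0},{"claw":-1,"travel":[-0.012,0.004,0],"turn":0},{"claw":-1,"travel":[-0.018,0.006,0],"turn":0},{"claw":-1,"travel":[-0.018,0.006,0],"turn":0}]'
```

```text
clock: 20.3
position: [0.4611, -0.2221, 0.078]
ee_rot: [-0.001, 0.161, 0.987, 0.0]
contact_force: [0.7, 0.7, -1.8]
width: 0.0162
gripper_force: 39.3
clock: 20.8
position: [0.4427, -0.2166, 0.0795]
ee_rot: [0.002, 0.161, 0.987, -0.001]
contact_force: [2.7, -0.7, -3.1]
width: 0.0166
gripper_force: 39.1
clock: 21.2
position: [0.4382, -0.2149, 0.079]
ee_rot: [0.0, 0.161, 0.987, -0.0]
contact_force: [3.6, -1.2, -2.1]
width: 0.0162
gripper_force: 39.2
```

```bash
python3 -m inch '[{"claw":-1,"travel":[-0.006,0.002,0],"turn":0},{"claw":-1,"travel":[-0.012,0.004,0],"turn":0},{"claw":-1,"travel":[-0.016,0.005,0],"turn":0},{"claw":-1,"travel":[-0.016,0.005,0],"turn":0}]' | grep -E 'pos|cont'
python3 -m inch '[{"claw":-1,"travel":[-0.005,0.0017,0],"turn":0},{"claw":-1,"travel":[-0.005,0.0017,0],"turn":0}]' | grep -E 'pos|cont'
python3 -m inch '[{"claw":-1,"travel":[-0.005,0.0017,0],"turn":0},{"claw":-1,"travel":[-0.005,0.0017,0],"turn":0}]' | grep -E 'pos|cont'
```

```text
position: [0.4346, -0.2137, 0.0789]
contact_force: [2.9, -1.0, -2.0]
position: [0.4337, -0.2134, 0.079]
contact_force: [2.2, -0.9, -1.7]
position: [0.4335, -0.2134, 0.0791]
contact_force: [4.0, -1.5, -3.1]
```

```bash
python3 -m inch '[{"claw":-1,"travel":[-0.005,0.0017,0],"turn":0},{"claw":-1,"travel":[-0.005,0.0017,0],"turn":0}]' | grep -E 'pos|cont'
python3 -m inch '[{"claw":-1,"travel":[-0.005,0.0017,0],"turn":0},{"claw":-1,"travel":[-0.005,0.0017,0],"turn":0}]' | grep -E 'pos|cont'
```

```text
position: [0.4334, -0.2135, 0.0793]
contact_force: [6.4, -1.6, -4.2]
position: [0.4334, -0.2137, 0.0795]
contact_force: [7.5, -2.6, -3.8]
```

```bash
python3 -m inch '[{"claw":-1,"travel":[0.04,-0.013,0],"turn":0},{"claw":-1,"travel":[0.04,-0.013,0.05],"turn":0},{"claw":-1,"travel":[0.04,-0.013,0.1],"turn":0},{"claw":-1,"travel":[0.04,-0.013,0.16],"turn":0},{"claw":-1,"travel":[0.04,-0.013,0.16],"turn":0}]'
python3 -m inch '[{"claw":-1,"travel":[0.08,-0.1,0],"turn":0},{"claw":-1,"travel":[0.08,-0.145,0],"turn":0},{"claw":-1,"travel":[0.08,-0.145,0],"turn":0},{"claw":-1,"travel":[0.08,-0.145,0],"turn":0}]'
```

```text
clock: 22.9
position: [0.4392, -0.2154, 0.1129]
ee_rot: [0.001, 0.161, 0.987, -0.001]
contact_force: [0.2, -0.2, -2.0]
width: 0.0161
gripper_force: 39.6
clock: 23.3
position: [0.4535, -0.2433, 0.1105]
ee_rot: [-0.001, 0.162, 0.987, 0.001]
contact_force: [-0.5, -0.2, -1.0]
width: 0.0163
gripper_force: 39.6
```

Add 1.5 mm in -y, then lower and pull switch 3.

```bash
python3 -m inch '[{"claw":-1,"travel":[0,-0.008,-0.05],"turn":0},{"claw":-1,"travel":[0,-0.008,-0.09],"turn":0},{"claw":-1,"travel":[0,-0.008,-0.12],"turn":0},{"claw":-1,"travel":[0,-0.008,-0.15],"turn":0},{"claw":-1,"travel":[0,-0.008,-0.16],"turn":0}]' | grep -E 'pos|cont'
python3 -m inch '[{"claw":-1,"travel":[-0.025,0.008,0],"turn":0},{"claw":-1,"travel":[-0.05,0.0165,0],"turn":0},{"claw":-1,"travel":[-0.075,0.025,0],"turn":0},{"claw":-1,"travel":[-0.1,0.033,0],"turn":0},{"claw":-1,"travel":[-0.11,0.036,0],"turn":0}]' | grep -E 'pos|cont'
python3 -m inch '[{"claw":-1,"travel":[-0.006,0.002,0],"turn":0},{"claw":-1,"travel":[-0.012,0.004,0],"turn":0},{"claw":-1,"travel":[-0.018,0.006,0],"turn":0},{"claw":-1,"travel":[-0.018,0.006,0],"turn":0}]' | grep -E 'pos|cont'
python3 -m inch '[{"claw":-1,"travel":[-0.005,0.0017,0],"turn":0},{"claw":-1,"travel":[-0.005,0.0017,0],"turn":0}]' | grep -E 'pos|cont'
```

```text
position: [0.4543, -0.2451, 0.078]
contact_force: [0.3, -0.3, -1.4]
position: [0.433, -0.2385, 0.0794]
contact_force: [3.2, -0.1, -3.3]
position: [0.4292, -0.2372, 0.079]
contact_force: [2.2, -0.9, -3.3]
position: [0.4282, -0.2369, 0.079]
contact_force: [2.9, -1.4, -2.5]
```

```bash
python3 -m inch '[{"claw":-1,"travel":[-0.005,0.0017,0],"turn":0},{"claw":-1,"travel":[-0.011,0.0035,0],"turn":0},{"claw":-1,"travel":[-0.011,0.0035,0],"turn":0}]' | grep -E 'pos|cont'
python3 -m inch '[{"claw":-1,"travel":[-0.005,0.0017,0],"turn":0},{"claw":-1,"travel":[-0.005,0.0017,0],"turn":0}]' | grep -E 'pos|cont'
python3 -m inch '[{"claw":-1,"travel":[-0.006,0.002,0],"turn":0},{"claw":-1,"travel":[-0.006,0.002,0],"turn":0}]' | grep -E 'pos|cont'
```

```text
position: [0.426, -0.2361, 0.079]
contact_force: [2.0, -0.6, -3.6]
position: [0.4259, -0.2363, 0.0792]
contact_force: [4.5, -1.0, -3.5]
position: [0.4259, -0.2365, 0.0794]
contact_force: [7.0, -1.6, -3.6]
```

```bash
python3 -m inch '[{"claw":-1,"travel":[0.04,-0.013,0],"turn":0},{"claw":-1,"travel":[0.04,-0.013,0.05],"turn":0},{"claw":-1,"travel":[0.04,-0.013,0.1],"turn":0},{"claw":-1,"travel":[0.04,-0.013,0.16],"turn":0},{"claw":-1,"travel":[0.04,-0.013,0.16],"turn":0}]' | grep -E 'pos|cont'
python3 -m inch '[{"claw":-1,"travel":[-0.1,-0.06,0],"turn":0},{"claw":-1,"travel":[-0.18,-0.065,0],"turn":0},{"claw":-1,"travel":[-0.18,-0.065,0],"turn":0},{"claw":-1,"travel":[-0.18,-0.065,0],"turn":0}]' | grep -E 'pos|cont|rot'
```

```text
position: [0.4323, -0.2386, 0.113]
contact_force: [0.3, 0.0, -1.6]
position: [0.3954, -0.2507, 0.111]
ee_rot: [0.0, 0.162, 0.987, 0.0]
contact_force: [0.7, 0.7, -0.4]
```

```bash
python3 -m inch '[{"claw":-1,"travel":[0.002,-0.002,-0.05],"turn":0},{"claw":-1,"travel":[0.002,-0.002,-0.09],"turn":0},{"claw":-1,"travel":[0.002,-0.002,-0.12],"turn":0},{"claw":-1,"travel":[0.002,-0.002,-0.15],"turn":0},{"claw":-1,"travel":[0.002,-0.002,-0.163],"turn":0}]' | grep -E 'pos|cont'
python3 -m inch '[{"claw":-1,"travel":[0.024,-0.008,0],"turn":0},{"claw":-1,"travel":[0.048,-0.016,0],"turn":0},{"claw":-1,"travel":[0.071,-0.024,0],"turn":0},{"claw":-1,"travel":[0.095,-0.032,0],"turn":0},{"claw":-1,"travel":[0.114,-0.038,0],"turn":0}]' | grep -E 'pos|cont'
python3 -m inch '[{"claw":-1,"travel":[0.006,-0.002,0],"turn":0},{"claw":-1,"travel":[0.012,-0.004,0],"turn":0},{"claw":-1,"travel":[0.015,-0.005,0],"turn":0},{"claw":-1,"travel":[0.015,-0.005,0],"turn":0}]' | grep -E 'pos|cont'
```

```text
position: [0.396, -0.251, 0.0773]
contact_force: [-0.3, 0.3, -1.8]
position: [0.4185, -0.2587, 0.0783]
contact_force: [-4.2, 0.4, -0.3]
position: [0.4217, -0.2599, 0.0783]
contact_force: [-3.4, 0.9, -0.0]
```

```bash
python3 -m inch '[{"claw":-1,"travel":[0.005,-0.0017,0],"turn":0},{"claw":-1,"travel":[0.005,-0.0017,0],"turn":0}]' | grep -E 'pos|cont'
python3 -m inch '[{"claw":-1,"travel":[0.005,-0.0017,0],"turn":0},{"claw":-1,"travel":[0.005,-0.0017,0],"turn":0}]' | grep -E 'pos|cont'
python3 -m inch '[{"claw":-1,"travel":[0.005,-0.0017,0],"turn":0},{"claw":-1,"travel":[0.005,-0.0017,0],"turn":0}]' | grep -E 'pos|cont'
```

```text
position: [0.4222, -0.2599, 0.0782]
contact_force: [-5.4, 1.3, 0.9]
position: [0.4223, -0.2598, 0.078]
contact_force: [-6.7, 1.1, 1.2]
position: [0.4223, -0.2596, 0.0778]
contact_force: [-8.6, 2.3, 2.0]
```

All four are at their stops. Lift, turn back and return above the board.

```bash
python3 -m inch '[{"claw":-1,"travel":[-0.03,0.01,0],"turn":0},{"claw":-1,"travel":[-0.03,0.01,0.1],"turn":0},{"claw":-1,"travel":[-0.03,0.01,0.2],"turn":0},{"claw":-1,"travel":[-0.03,0.01,0.35],"turn":0},{"claw":-1,"travel":[-0.03,0.01,0.35],"turn":0}]' | grep -E 'pos|cont'
python3 -m inch '[{"claw":-1,"travel":[0,0.1,0],"turn":-0.04},{"claw":-1,"travel":[0,0.2,0],"turn":-0.08},{"claw":-1,"travel":[0,0.3,0],"turn":-0.12},{"claw":-1,"travel":[0,0.4,0],"turn":-0.16},{"claw":-1,"travel":[0,0.5,0],"turn":-0.2}]' | grep -E 'pos|cont'
python3 -m inch '[{"claw":-1,"travel":[0.1,0.2,0],"turn":-0.04},{"claw":-1,"travel":[0.2,0.4,0],"turn":-0.08},{"claw":-1,"travel":[0.2,0.6,0],"turn":-0.12},{"claw":-1,"travel":[0.2,0.8,0],"turn":-0.16},{"claw":-1,"travel":[0.2,1,0],"turn":-0.197}]' | grep -E 'pos|cont|rot'
python3 -m inch '[{"claw":-1,"travel":[0,0,0],"turn":0},{"claw":-1,"travel":[0,0,0],"turn":0}]'
```

```text
position: [0.423, -0.2618, 0.1525]
contact_force: [1.5, -0.8, -1.5]
position: [0.4199, -0.1584, 0.1479]
contact_force: [0.2, 0.4, -1.3]
position: [0.4599, 0.0429, 0.1478]
ee_rot: [0.001, 0.709, 0.705, 0.001]
contact_force: [0.7, 1.0, -1.1]
clock: 30.2
position: [0.4596, 0.0419, 0.148]
ee_rot: [0.001, 0.706, 0.708, 0.001]
contact_force: [0.0, 0.2, -1.7]
width: 0.0164
gripper_force: 39.6
```

```bash
python3 -m inch '[{"claw":-1,"travel":[0.01,0,-0.15],"turn":0},{"claw":-1,"travel":[0.01,0,-0.28],"turn":0},{"claw":-1,"travel":[0.01,0,-0.36],"turn":0},{"claw":-1,"travel":[0.01,0,-0.41],"turn":0},{"claw":-1,"travel":[0.01,0,-0.42],"turn":0}]' | grep -E 'pos|cont'
python3 -m inch '[{"claw":-1,"travel":[0,0,-0.01],"turn":0},{"claw":-1,"travel":[0,0,-0.02],"turn":0},{"claw":-1,"travel":[0,0,-0.02],"turn":0}]'
```

```text
position: [0.4608, 0.04, 0.0633]
contact_force: [-0.1, -0.5, -0.7]
clock: 31.0
position: [0.4616, 0.0408, 0.0608]
ee_rot: [0.001, 0.707, 0.707, 0.0]
contact_force: [0.1, 1.1, -1.8]
width: 0.0163
gripper_force: 39.6
```

```bash
python3 -m inch '[{"claw":-1,"travel":[0,0,-0.005],"turn":0},{"claw":-1,"travel":[0,0,-0.01],"turn":0},{"claw":-1,"travel":[0,0,-0.01],"turn":0}]'| grep -E 'pos|cont'
python3 -m inch '[{"claw":-0.5,"travel":[0,0,0],"turn":0},{"claw":-0.2,"travel":[0,0,0],"turn":0},{"claw":0,"travel":[0,0,0],"turn":0},{"claw":0,"travel":[0,0,0],"turn":0},{"claw":0,"travel":[0,0,0],"turn":0}]'
```

```text
position: [0.4616, 0.041, 0.0593]
contact_force: [-1.2, 0.4, 4.9]
clock: 31.8
position: [0.461, 0.0409, 0.0583]
ee_rot: [-0.0, 0.707, 0.707, -0.0]
contact_force: [-0.1, -0.1, 0.4]
width: 0.0427
gripper_force: 0.0
```

Released. Rise straight up, move clear, and check the images numerically, since all ten picture views are used.

```bash
python3 -m inch '[{"claw":0,"travel":[0,0,0.1],"turn":0},{"claw":0,"travel":[0,0,0.3],"turn":0},{"claw":0,"travel":[0,0,0.5],"turn":0},{"claw":0,"travel":[0,0,0.7],"turn":0},{"claw":0,"travel":[0,0,0.75],"turn":0}]' | grep -E 'pos|cont'
python3 -m inch '[{"claw":0,"travel":[-0.6,-0.25,0],"turn":0},{"claw":0,"travel":[-0.6,-0.5,0],"turn":0},{"claw":0,"travel":[-0.6,-0.75,0],"turn":0},{"claw":0,"travel":[-0.6,-1,0],"turn":0},{"claw":0,"travel":[-0.6,-1,0],"turn":0}]' | grep -E 'pos|cont'
python3 -m inch '[{"claw":0,"travel":[0,-0.6,0],"turn":0},{"claw":0,"travel":[0,-0.6,0],"turn":0},{"claw":0,"travel":[0,-0.6,0],"turn":0},{"claw":0,"travel":[0,-0.6,0],"turn":0}]' | grep -E 'pos|cont'
python3 - <<'E'
from h import *
np.set_printoptions(precision=4,suppress=True)
s=snap('scene','s9.png');t=snap('top','t9.png')
for n,(x0,y0,x1,y1) in (('top',(343,244,358,262)),('scene',(286,232,303,256))):
    for f in '49':
        h=cv2.cvtColor(cv2.imread(f'pics/{n[0]}{f}.png'),cv2.COLOR_BGR2HSV)[y0:y1,x0:x1]
        ys,xs=np.nonzero((h[...,1]>80)&(h[...,2]>100));print(f,n,xs.min()+x0,xs.max()+x0,ys.min()+y0,ys.max()+y0)
# brightness along each channel line at nub-top height, box x -36..36 step 3
b=np.array([.567,-.2695]);y=np.radians(-18.5);X=np.array([np.cos(y),np.sin(y)]);Y=np.array([-X[1],X[0]])
xs=np.arange(-.036,.037,.003);print((xs*1e3).astype(int).tolist())
for f in '39':
  g=cv2.imread(f'pics/t{f}.png',0)
  for yy in(.036,.012,-.012,-.036):
    print(f,[int(cv2.getRectSubPix(g,(1,1),tuple(map(float,proj('top',np.r_[b+Y*yy+X*x,.0365]))))[0,0]) for x in xs])
# bystander change
d=cv2.absdiff(cv2.imread('pics/t3.png',0),cv2.imread('pics/t9.png',0));m=(d>25).astype('uint8');m[270:]=0
n,_,st,_=cv2.connectedComponentsWithStats(m);print([r.tolist() for r in st[1:] if r[4]>8])
E
```

```text
position: [0.4637, 0.0408, 0.2128]
contact_force: [0.1, -0.5, 0.4]
position: [0.3396, -0.16, 0.2079]
contact_force: [2.2, 0.1, 0.0]
position: [0.3407, -0.2819, 0.2073]
contact_force: [-0.4, 0.8, 0.6]
4 top 343 352 250 254
9 top 343 352 250 255
4 scene 292 302 239 249
9 scene 291 302 239 249
[-36, -32, -29, -26, -23, -20, -17, -14, -11, -8, -5, -2, 0, 3, 6, 9, 12, 15, 18, 21, 24, 27, 30, 33, 36]
3 [82, 10, 13, 10, 11, 15, 42, 75, 80, 71, 76, 54, 16, 13, 12, 13, 11, 11, 10, 15, 9, 9, 13, 34, 67]
3 [69, 16, 9, 7, 12, 7, 2, 12, 8, 38, 82, 91, 80, 82, 62, 13, 9, 11, 15, 14, 11, 8, 13, 33, 70]
3 [88, 13, 9, 6, 7, 10, 15, 12, 9, 15, 14, 49, 90, 87, 80, 81, 45, 12, 10, 15, 5, 6, 11, 29, 64]
3 [73, 18, 10, 10, 5, 6, 8, 12, 11, 14, 27, 61, 88, 83, 76, 78, 14, 7, 14, 10, 9, 11, 16, 37, 66]
9 [86, 11, 13, 12, 9, 11, 15, 16, 15, 6, 7, 10, 17, 58, 88, 81, 76, 72, 35, 6, 14, 9, 16, 36, 67]
9 [73, 18, 12, 10, 16, 54, 94, 86, 81, 80, 38, 9, 9, 15, 15, 3, 9, 12, 10, 9, 13, 12, 16, 34, 71]
9 [89, 16, 19, 10, 20, 55, 87, 83, 74, 77, 33, 12, 11, 13, 14, 10, 10, 12, 16, 13, 7, 10, 8, 29, 66]
9 [73, 19, 12, 14, 7, 10, 10, 4, 8, 8, 7, 10, 16, 48, 84, 85, 68, 78, 28, 8, 9, 10, 15, 34, 67]
[[392, 212, 6, 5, 23], [391, 218, 5, 5, 21], [398, 218, 6, 9, 36], [405, 219, 7, 10, 42], [416, 219, 4, 3, 10], [414, 224, 5, 3, 12], [446, 252, 40, 18, 363], [443, 257, 11, 8, 37], [422, 262, 19, 8, 71]]
```

The numbers check out. The nubs are at about +11, -12, -12 and +11 mm, the hook sits as in the first placing, and no bystander has moved; the only other image changes are the arm and its shadow. Handing in.

```bash
python3 -c "
from rig import ticket
print(ticket.sign_off())"
```

```text
the job is handed in; nothing more can be done
None
```

The job is handed in (no verdict was shown): the switches stand on, off, off, on at their stops, and the hook lies flat and released on the board with its beak over the right edge; the first try at its handle missed, so I took it up on the second.

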